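Shut the valve manifold in order

ROBOT

A 6-joint arm with a two-finger parallel gripper is mounted at the origin on a cart in front of the work surface, level with it; the furniture and walls round the work are solid. World frame = base frame: x ahead of the robot, y to its left, z up, the work surface at z = 0. Lengths are in m, angles in rad, forces in N, time in s.
With the tool pointing down it reaches from about 0.375 to 0.9 m from the base axis. Payload 3.1 kg.
Tool frame: the origin (TCP) lies at the very end of the fingers, on their centre line; the grasp point (between the pads) lies 19 mm behind it (grip_depth is the distance from the TCP to the grasp point, in m); z points along the fingers, y is the line along which they close (so a half turn about z gives the same grasp; the last joint's range is limited). The gripper opens to 85 mm and grips with 20 to 120 N. Pads are 22 mm wide; open, the fingers measure 114 mm over their backs; the gripper's body (76 mm by 85 mm) begins 54 mm behind the grasp point. The pads swing forward as they close: fully open they stand 13 mm farther back than shut.
Start: joints at [-1.341, 0.527, 1.433, -0, 1.181, -0.178], TCP at [0.248, -0.574, 0.231] pointing down, gripper open.
Joint ranges: [-3.08, 3.08], [-0.75, 2.2], [0.22, 2.44], [-1.43, 4.57], [0, 2.65], [-2.85, 2.85]. Speed limits (rad/s): [2.79, 2.79, 3.14, 3.14, 3.14, 3.14].

INTERFACE

Orientations are given as a unit quaternion [x, y, z, w].
In Python, from station import * gives the robot as it stands.
- The arm moves only by the tool apply_moves, never from a script. Its argument "plan" is a list of rows, each a list of 7 numbers: the shift along the tool's x, y, z in m, then the turn, a rotation vector about the tool's x, y, z in rad, then the gripper command: -1 is fully open, 1 is shut, values between are in proportion. In form: [[dx, dy, dz, wx, wy, wz, jaw], ...]. A call has 1 to 8 rows; each row shifts and turns the commanded pose from where the row before left it, along the tool's axes as they then stand; what a row does not reach is not made up. A row lasts 1/8 s, in which the tool goes at most 62.5 mm and 10.7 degrees, less where a joint would pass 70% of its speed; a pose out of reach is approached as far as the arm can. A call is refused whole if a number of a shift passes 0.0625 or a number of a turn 0.188, either way. A call with a gripper value outside its range is refused whole. The fingers move at their own pace and stop on an object; "force" is the grip in N (left out, the last holds). Time passes only in rows, so rows that do not move let the fingers close. It gives the time, the measured TCP pose, the force, the opening and the grip force at its end, in the units of the state.
- sense(): the state, without advancing time (a new reading comes with each control period).
- snapshot(name): name is "scene" or "top"; returns the picture (480x640x3 uint8, red, green, blue); there is no depth.
- calibration(name): a dict with "camera_matrix" (3x3 intrinsics, pixels), "R" (3x3) and "t" (3): a world point X has camera coordinates R X + t. Camera axes: x right, y down, z forward; pixel columns grow to the right and rows downward; lengths in m; the calibration is good to about 2 mm. A picture is of the moment at which its call begins. calibration takes no time and is no camera call.
- sign_off(): hands the job in; it is judged then, once.
The state is a dict: "t": time; "q": joint angles; "qd": joint speeds; "tau": joint torques, N m; "tcp_pos": TCP position; "tool_rot": TCP orientation; "force": force on the tool from outside, world axes, zero at the start; "ft_torque": the same for the moment, N m; "finger_gap": opening from 0.0 (shut) to 1.0 (fully open); "gripper_force": force on a finger pad.
Only numpy, scipy, OpenCV 4.12 (cv2) and the standard library are available. Lean on these libraries where they do the work, as an engineer would, in place of code of your own. Each camera call takes 0.05 s, during which the arm holds its last target. There are 200 camera calls.

TASK

Shut three valves of the manifold in this order: push down the plunger with the wide round head, then the square one, then the bar-shaped one, each lightly with the fingertips until it is all the way down. Leave the small round plunger up, pull no plunger up, and leave the vials and the test cassette where they are.

Things in the scene. Friction and masses are not known exactly. Their poses are not given: they have to be found in the camera images.
- manifold: Fixed valve manifold on the bench: a dark steel rail 70 x 244 mm carrying a row of four aluminium valve blocks, each 50 x 50 mm, 56 mm apart, block tops 36 mm above the bench. Each block has one upright plunger with a 10 mm thick black head on a thin steel stem; the four stand in any order along the row. Origin: on the bench top under the row's middle; y runs along the row, x across it, away from the vials (towards the pipe side); z up.
- plunger_round_top (a point): Centre of the top face of the plunger with the wide round head, 36 mm across; about 64 mm above the bench while up, moves down with the plunger. Its axes are those of the manifold.
- plunger_round (a joint): Downward travel in m of the plunger with the wide round head, 36 mm across: 0 to 0.0015 at the start (up); the bottom stop is at 0.011, and from 0.007 it counts as down. About 2.5 N moves it (collar and plunger together also give about 1 mm for every 5 N, on a rubber pad that springs back), friction holds it wherever it is left, it does not spring back. It can also be pulled up to -0.008, which is wrong.
- plunger_square_top (a point): Centre of the top face of the plunger with the square head, 26 x 26 mm; about 64 mm above the bench while up, moves down with the plunger. Its axes are those of the manifold.
- plunger_square (a joint): Downward travel in m of the plunger with the square head, 26 x 26 mm: 0 to 0.0015 at the start (up); the bottom stop is at 0.011, and from 0.007 it counts as down. About 2.5 N moves it (collar and plunger together also give about 1 mm for every 5 N, on a rubber pad that springs back), friction holds it wherever it is left, it does not spring back. It can also be pulled up to -0.008, which is wrong.
- plunger_bar_top (a point): Centre of the top face of the plunger with the bar-shaped head, 44 mm long (across the row) and 12 mm wide; about 64 mm above the bench while up, moves down with the plunger. Its axes are those of the manifold.
- plunger_bar (a joint): Downward travel in m of the plunger with the bar-shaped head, 44 mm long (across the row) and 12 mm wide: 0 to 0.0015 at the start (up); the bottom stop is at 0.011, and from 0.007 it counts as down. About 2.5 N moves it (collar and plunger together also give about 1 mm for every 5 N, on a rubber pad that springs back), friction holds it wherever it is left, it does not spring back. It can also be pulled up to -0.008, which is wrong.
- plunger_small_top (a point): Centre of the top face of the plunger with the small round head, 16 mm across (the one to leave up); about 64 mm above the bench while up, moves down with the plunger. Its axes are those of the manifold.
- plunger_small (a joint): Downward travel in m of the plunger with the small round head, 16 mm across (the one to leave up): 0 to 0.0015 at the start (up); the bottom stop is at 0.011, and from 0.007 it counts as down. About 2.5 N moves it (collar and plunger together also give about 1 mm for every 5 N, on a rubber pad that springs back), friction holds it wherever it is left, it does not spring back. It can also be pulled up to -0.008, which is wrong.
- vial_a: Small loose screw-cap vial with a white cap, 25 mm across, 46 mm high, standing in front of the row; origin at the centre of its underside. Leave alone.
- vial_b: Small loose screw-cap vial with a red cap, 25 mm across, 46 mm high, standing in front of the row; origin at the centre of its underside. Leave alone.
- cassette_0: Loose white test cassette, 70 x 21 x 5 mm, lying in front of the row; origin at the centre of its underside. Leave alone.
- valve_round: Aluminium valve block (fixed to the rail) that carries the plunger with the wide round head, 36 mm across; origin on the bench top, straight below the plunger.
- valve_square: Aluminium valve block (fixed to the rail) that carries the plunger with the square head, 26 x 26 mm; origin on the bench top, straight below the plunger.
- valve_bar: Aluminium valve block (fixed to the rail) that carries the plunger with the bar-shaped head, 44 mm long (across the row) and 12 mm wide; origin on the bench top, straight below the plunger.
- valve_small: Aluminium valve block (fixed to the rail) that carries the plunger with the small round head, 16 mm across (the one to leave up); origin on the bench top, straight below the plunger.

How it is judged:
By the outcome, as a careful person would: the job done as asked, in the order asked, and still so for the second after the job is handed in, with the robot touching nothing.
It also fails if it takes over 38 s, if anything falls off the work surface, if the arm or the gripper's body presses on something with over 40 N, if the wrist force passes 120 N, or if a joint passes its speed limit or range.

## Working session

There is one attempt and no reset: what is moved stays moved. The work goes in short steps, Python scripts to look and compute and a tool call to move; the robot and the scene stay as the last step left them, time stands still between calls to the robot, and variables do not carry over. Pictures are saved under pics/ and viewed, at most 10 in all, crops included, and the job is handed in when it is done.

Besides the shell and the picture viewer there is one more tool, called after ">>>" as name([rows], argument=value, ...), one row to a line, values as JSON. apply_moves: Moves the arm, as the interface text tells. Its arguments: {"type":"object","properties":{"plan":{"type":"array"},"force":{"type":"number"}},"required":["plan"]}

```bash
mkdir -p pics
python3 - <<'E'
from station import *
import cv2,numpy as np
for n in("scene","top"):
    im=snapshot(n); cv2.imwrite(f"pics/{n}0.png",im[:,:,::-1])
    c=calibration(n); print(n,np.round(c["camera_matrix"],1).tolist(),np.round(c["R"],4).tolist(),np.round(c["t"],4).tolist())
print(sense())
E
```

```text
scene [[604.5, 0.0, 327.2], [0.0, 604.5, 243.5], [0.0, 0.0, 1.0]] [[-0.7043, -0.7097, -0.0198], [-0.4773, 0.4939, -0.7268], [0.5256, -0.5024, -0.6865]] [0.4995, 0.1639, 0.7826]
top [[492.7, 0.0, 329.6], [0.0, 492.7, 240.6], [0.0, 0.0, 1.0]] [[-0.0223, -0.9997, 0.0088], [-0.9884, 0.0207, -0.1503], [0.15, -0.0121, -0.9886]] [0.2525, 0.4424, 0.8483]
{'t': 0.1, 'q': array([-1.34150359e+00,  5.28379820e-01,  1.43378655e+00,  4.39561862e-06,
        1.18139985e+00, -1.78477042e-01]), 'qd': array([ 0.00058836, -0.00216083, -0.0036226 ,  0.00010489, -0.00150137,
       -0.00097153]), 'tau': array([ 6.76291347e-05, -4.43304563e+01, -1.78586572e+01, -2.28248664e-04,
        3.86610045e-03, -1.42739904e-05]), 'tcp_pos': array([ 0.24774322, -0.57309427,  0.23042347]), 'tool_rot': array([ 9.79287068e-01,  2.02474354e-01, -2.30375956e-05, -9.86518458e-04]), 'force': array([-0.30161208, -1.05390263, -0.81970808]), 'ft_torque': array([ 0.01532658, -0.00675367,  0.01871677]), 'gripper_force': 0.0, 'finger_gap': 1.0006089008716925}
```

View pics/top0.png

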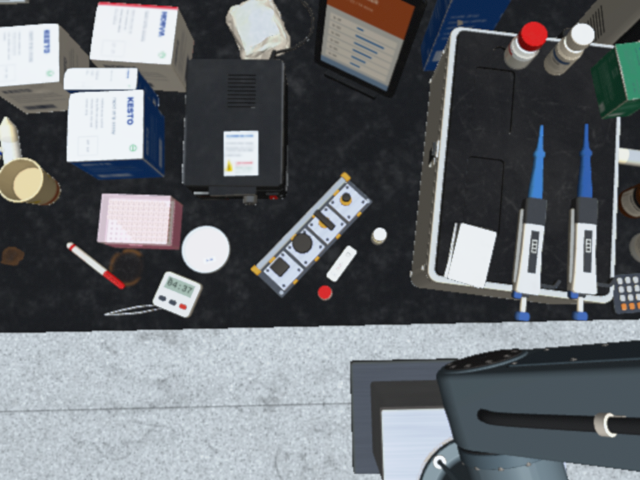

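View pics/scene0.png

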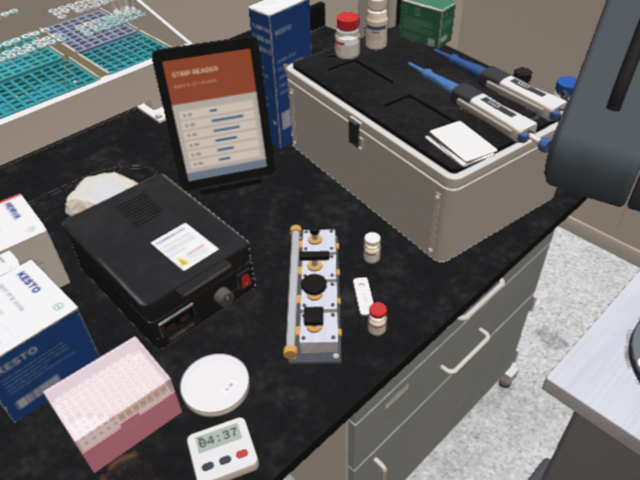

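The manifold row in the top view runs, from lower left to upper right: square (281,266), round (302,242), bar (325,218), small (346,198). The vials are at (379,236) and (325,293), with the cassette at (342,263). The scene view shows the same order at x≈315, y 317/285/258/237. Next I'll measure the heads.

```bash
cat > h.py <<'E'
import numpy as np,cv2
from station import *
def ray(n,uv):
    c=calibration(n);K,R,t=map(np.array,(c["camera_matrix"],c["R"],c["t"]))
    return -R.T@t, R.T@np.linalg.solve(K,[*uv,1])
def onplane(n,uv,z):
    o,d=ray(n,uv);return o+d*(z-o[2])/d[2]
def proj(n,X):
    c=calibration(n);p=np.array(c["camera_matrix"])@(np.array(c["R"])@X+np.array(c["t"]));return p[:2]/p[2]
def tri(a,b):
    (o,d),(p,e)=ray("top",a),ray("scene",b)
    s=np.linalg.lstsq(np.c_[d,-e],p-o,rcond=None)[0];A=o+d*s[0];B=p+e*s[1]
    return (A+B)/2,np.linalg.norm(A-B)
E
python3 - <<'E'
from h import *
t=cv2.imread("pics/top0.png");s=cv2.imread("pics/scene0.png")
a=cv2.resize(t[165:305,240:400],None,fx=5,fy=5,interpolation=cv2.INTER_CUBIC)[:600]
a=cv2.resize(t[170:300,245:395],None,fx=4.6,fy=4.6,interpolation=cv2.INTER_CUBIC)
b=cv2.resize(s[220:370,270:400],None,fx=4,fy=4,interpolation=cv2.INTER_CUBIC)
cv2.imwrite("pics/tc.png",a);cv2.imwrite("pics/sc.png",b)
for n,im,roi in(("top",t,(265,185,95,95)),("scene",s,(298,228,34,105))):
    x,y,w,h=roi
    g=im[y:y+h,x:x+w].max(2); m=(g<60).astype(np.uint8)
    k,l,st,ce=cv2.connectedComponentsWithStats(m)
    for i in range(1,k):
        if st[i,4]>25: print(n,st[i]+[x,y,0,0,0],ce[i]+[x,y])
E
```

```text
top [ 265  185   67   70 2307] [287.21109666 208.18162115]
top [ 300  217   60   63 1392] [338.61135057 256.43678161]
scene [302 228  24   7  67] [313.95522388 229.98507463]
scene [300 252  29   9 223] [313.43497758 255.39910314]
scene [301 275  25  20 387] [313.2248062  284.16020672]
scene [304 308  19  18 297] [313.03367003 315.94612795]
```

View pics/tc.png

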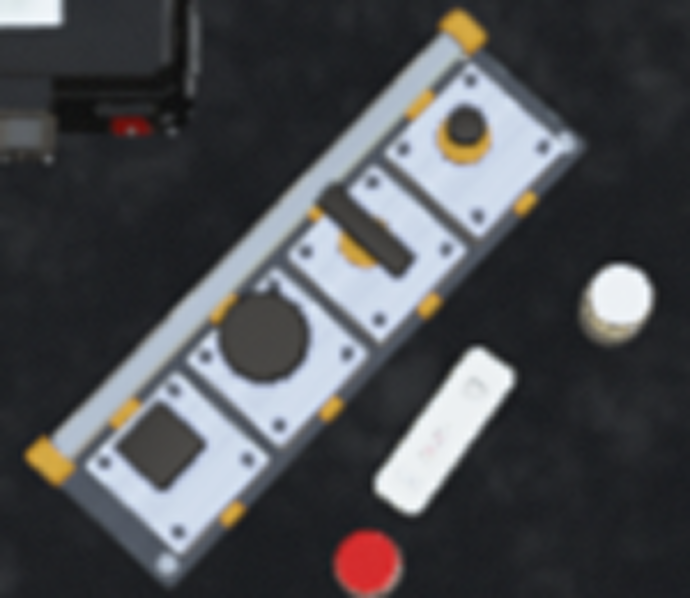

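View pics/sc.png

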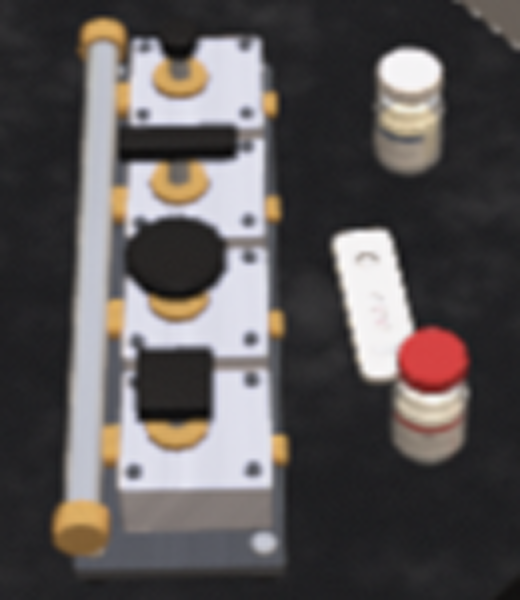

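Crop views: heads in the top crop are at square (161,446), round (264,337), bar (366,230), small (466,126). The scene crop confirms the head shapes and that all four are up. Now I'll convert these to world positions.

Run:
```python
from h import *
from scipy.spatial.transform import Rotation as R
C=dict(square=(161,446),round=(264,337),bar=(366,230),small=(466,126))
S=dict(square=(175,372),round=(176,252),bar=(178,134))
# top-face centroids by mask in the top view
g=cv2.imread("pics/top0.png").max(2)
P=[]
for k,(u,v) in C.items():
    uv=np.array([u/4.6+245-.4,v/4.6+170-.4]); X=onplane("top",uv,.0635);P.append(X)
    if k in S: print(k,"tri",[np.round(q,4) for q in tri(uv,(S[k][0]/4+270-.4,S[k][1]/4+220-.4))])
    print(k,np.round(X,4))
P=np.array(P); print(np.linalg.norm(np.diff(P,axis=0),axis=1))
d=P[3]-P[0]; print("row deg",np.degrees(np.arctan2(d[1],d[0])))
s=sense();M=R.from_quat(s["tool_rot"]).as_matrix();print(M.round(3),s["tcp_pos"])
for k,a in(("round",P[1]),("square",P[0]),("bar",P[2])): print(k,"delta tool",(M.T@(a-s["tcp_pos"])).round(4))
# case: corner top/bottom near the manifold
print("case top corner tri",tri((432,278),(440,183)), "vials",onplane("top",(379,236),.046),onplane("top",(325,293),.046))
```

```text
square tri [array([0.4002, 0.3298, 0.0637]), np.float64(0.0006)]
square [0.4    0.3297 0.0635]
round tri [array([0.4406, 0.2911, 0.0606]), np.float64(0.0002)]
round [0.4401 0.2909 0.0635]
bar tri [array([0.4803, 0.2519, 0.0625]), np.float64(0.0001)]
bar [0.4801 0.2519 0.0635]
small [0.5195 0.2131 0.0635]
[0.0557921  0.05583992 0.05532052]
row deg -44.2943276821897
[[ 0.918  0.397 -0.   ]
 [ 0.397 -0.918  0.002]
 [ 0.    -0.002 -1.   ]] [ 0.24774322 -0.57309427  0.23042347]
round delta tool [ 0.5191 -0.7165  0.1685]
square delta tool [ 0.4977 -0.768   0.1686]
bar delta tool [ 0.5404 -0.6649  0.1684]
case top corner tri (array([0.37586439, 0.09623587, 0.15731117]), np.float64(0.01910840484279022)) vials [0.45205958 0.15578957 0.046     ] [0.3541241  0.25307083 0.046     ]
```

>>> apply_moves([
  [0, 0, -0.05, 0, 0, 0, 1],
  [0.045, -0.031, 0, 0, 0, 0, 1],
  [0.045, -0.031, 0, 0, 0, 0, 1],
  [0.045, -0.031, 0, 0, 0, 0, 1],
  [0.045, -0.031, 0, 0, 0, 0, 1],
  [0.045, -0.031, 0, 0, 0, 0, 1],
  [0.045, -0.031, 0, 0, 0, 0, 1],
  [0.044, -0.03, 0, 0, 0, 0, 1],
])

```text
t: 1.1
tcp_pos: [0.451, -0.2491, 0.281]
tool_rot: [0.979, 0.202, -0.0, -0.0]
force: [0.4, 0.0, -0.0]
finger_gap: 0.006
gripper_force: 0.0
```

>>> apply_moves([
  [0.023, -0.056, 0, 0, 0, 0, 1],
  [0.023, -0.056, 0, 0, 0, 0, 1],
  [0.023, -0.056, 0, 0, 0, 0, 1],
  [0.023, -0.056, 0, 0, 0, 0, 1],
  [0.023, -0.056, 0, 0, 0, 0, 1],
  [0.023, -0.056, 0, 0, 0, 0, 1],
  [0.023, -0.056, 0, 0, 0, 0, 1],
  [0.023, -0.056, 0, 0, 0, 0, 1],
])

```text
t: 2.1
tcp_pos: [0.4412, 0.2353, 0.2811]
tool_rot: [0.979, 0.203, -0.0, 0.0]
force: [1.7, -0.4, -0.4]
finger_gap: 0.002
gripper_force: 0.0
```

>>> apply_moves([
  [0.02, -0.052, 0, 0, 0, 0, 1],
  [0, 0, 0.045, 0, 0, -0.13, 1],
  [0, 0, 0.045, 0, 0, -0.13, 1],
  [0, 0, 0.045, 0, 0, -0.13, 1],
  [0, 0, 0, 0, 0, 0, 1],
])

```text
t: 2.72
tcp_pos: [0.4366, 0.2879, 0.1432]
tool_rot: [0.922, 0.388, -0.005, -0.0]
force: [0.7, 0.1, 0.8]
finger_gap: -0.0
gripper_force: 0.0
```

```bash
cat > d.py <<'E'
from h import *
from scipy.spatial.transform import Rotation as R
s=sense();M=R.from_quat(s["tool_rot"]).as_matrix();print(s["t"],s["tcp_pos"].round(4),s["force"].round(2),M[:,0].round(3),s["finger_gap"])
for k,a in dict(round=(.4403,.291,.0635),square=(.4001,.3298,.0635),bar=(.4802,.2519,.0635)).items(): print(k,(M.T@(a-s["tcp_pos"])).round(4))
E
python3 d.py; python3 -c "
from h import *
cv2.imwrite('pics/s1.png',snapshot('scene')[150:390,230:470,::-1].repeat(2,0).repeat(2,1))"
```

```text
2.725 [0.4366 0.2879 0.1432] [0.67 0.09 0.76] [ 0.699  0.715 -0.008] -5.793433776249203e-05
round [0.0055 0.0008 0.0797]
square [ 0.0051 -0.055   0.0799]
bar [0.0054 0.0567 0.0795]
```

View pics/s1.png

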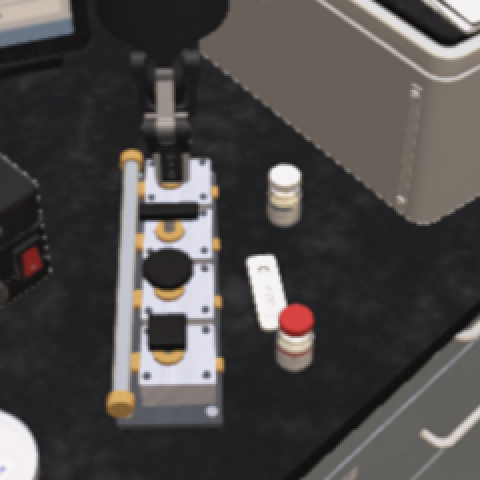

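The view shows the closed gripper above the row (tip at about (172,180) in the crop, higher than the heads, so offset by parallax). Nothing has been disturbed. I'll centre over the round head and go down to just above it.

>>> apply_moves([
  [0.0055, 0.001, 0.03, 0, 0, 0, 1],
  [0, 0, 0.03, 0, 0, 0, 1],
  [0, 0, 0.008, 0, 0, 0, 1],
  [0, 0, 0, 0, 0, 0, 1],
  [0, 0, 0, 0, 0, 0, 1],
])

```text
t: 3.4
tcp_pos: [0.4451, 0.2927, 0.0799]
tool_rot: [0.922, 0.388, 0.002, 0.0]
force: [-0.1, 0.4, -0.1]
finger_gap: 0.001
gripper_force: 0.0
```

```bash
python3 d.py
```

```text
3.4 [0.4451 0.2927 0.0799] [-0.11  0.44 -0.13] [0.699 0.716 0.003] 0.0007075553867974066
round [-0.0046 -0.0023  0.0164]
square [-0.005  -0.0582  0.0163]
bar [-0.0047  0.0536  0.0165]
```

>>> apply_moves([
  [-0.0045, -0.002, 0, 0, 0, 0, 1],
  [0, 0, 0.01, 0, 0, 0, 1],
  [0, 0, 0, 0, 0, 0, 1],
  [0, 0, 0, 0, 0, 0, 1],
])

```text
t: 3.9
tcp_pos: [0.4394, 0.2904, 0.0681]
tool_rot: [0.922, 0.388, -0.0, -0.0]
force: [0.7, 0.8, 0.4]
finger_gap: -0.002
gripper_force: 0.0
```

```bash
python3 d.py
```

```text
3.9 [0.4394 0.2904 0.0681] [0.67 0.76 0.35] [ 0.698  0.716 -0.   ] -0.0017114903055974742
round [0.0011 0.0002 0.0046]
square [ 0.0008 -0.0556  0.0046]
bar [0.001  0.0561 0.0045]
```

Centred within about 1 mm. I'll press in small steps and watch the force.

>>> apply_moves([
  [0, 0, 0.003, 0, 0, 0, 1],
  [0, 0, 0.003, 0, 0, 0, 1],
  [0, 0, 0.003, 0, 0, 0, 1],
  [0, 0, 0, 0, 0, 0, 1],
])

```text
t: 4.4
tcp_pos: [0.4396, 0.2905, 0.0592]
tool_rot: [0.921, 0.388, 0.0, 0.0]
force: [-0.2, 0.6, 0.6]
finger_gap: 0.002
gripper_force: 0.4
```

>>> apply_moves([
  [0, 0, 0.002, 0, 0, 0, 1],
  [0, 0, 0.002, 0, 0, 0, 1],
  [0, 0, 0, 0, 0, 0, 1],
])

```text
t: 4.78
tcp_pos: [0.4395, 0.2905, 0.0552]
tool_rot: [0.921, 0.388, 0.0, -0.0]
force: [0.6, -0.1, 1.4]
finger_gap: 0.003
gripper_force: 0.7
```

>>> apply_moves([
  [0, 0, 0.0015, 0, 0, 0, 1],
  [0, 0, 0, 0, 0, 0, 1],
])

```text
t: 5.03
tcp_pos: [0.4395, 0.2904, 0.0538]
tool_rot: [0.921, 0.388, 0.0, -0.0]
force: [0.6, -0.2, 2.4]
finger_gap: -0.0
gripper_force: 0.8
```

>>> apply_moves([
  [0, 0, 0.001, 0, 0, 0, 1],
  [0, 0, 0, 0, 0, 0, 1],
])

```text
t: 5.28
tcp_pos: [0.4395, 0.2905, 0.0528]
tool_rot: [0.921, 0.388, 0.0, -0.0]
force: [-0.0, 0.9, 1.8]
finger_gap: 0.002
gripper_force: 0.8
```

>>> apply_moves([
  [0, 0, 0.001, 0, 0, 0, 1],
  [0, 0, 0, 0, 0, 0, 1],
])

```text
t: 5.52
tcp_pos: [0.4395, 0.2905, 0.052]
tool_rot: [0.921, 0.388, 0.0, 0.0]
force: [-0.1, -0.6, 4.5]
finger_gap: -0.0
gripper_force: 2.1
```

>>> apply_moves([
  [0, 0, 0.001, 0, 0, 0, 1],
  [0, 0, 0, 0, 0, 0, 1],
])

```text
t: 5.78
tcp_pos: [0.4395, 0.2905, 0.0513]
tool_rot: [0.921, 0.388, 0.0, 0.0]
force: [-0.9, -0.5, 6.8]
finger_gap: 0.003
gripper_force: 3.8
```

Force climbs past the 2.5 N friction level at about z 0.052, so the round plunger is on its bottom stop. Lifting and moving to the square one.

>>> apply_moves([
  [0, 0, -0.01, 0, 0, 0, 1],
  [0, 0, -0.018, 0, 0, 0, 1],
  [0, 0, 0, 0, 0, 0, 1],
  [0, -0.028, 0, 0, 0, 0, 1],
  [0.001, -0.028, 0, 0, 0, 0, 1],
  [0, 0, 0.005, 0, 0, 0, 1],
  [0, 0, 0, 0, 0, 0, 1],
  [0, 0, 0, 0, 0, 0, 1],
])

```text
t: 6.78
tcp_pos: [0.4007, 0.3297, 0.0735]
tool_rot: [0.922, 0.388, -0.0, 0.0]
force: [0.6, 0.1, -0.1]
finger_gap: 0.002
gripper_force: 0.0
```

```bash
python3 d.py
```

```text
6.775 [0.4007 0.3297 0.0735] [ 0.58  0.12 -0.06] [ 0.699  0.715 -0.   ] 0.001798459728373494
round [-0.      0.0554  0.01  ]
square [-0.0004 -0.0005  0.01  ]
bar [-1.000e-04  1.113e-01  1.000e-02]
```

>>> apply_moves([
  [0, 0, 0.007, 0, 0, 0, 1],
  [0, 0, 0.003, 0, 0, 0, 1],
  [0, 0, 0.003, 0, 0, 0, 1],
  [0, 0, 0.003, 0, 0, 0, 1],
  [0, 0, 0.003, 0, 0, 0, 1],
  [0, 0, 0, 0, 0, 0, 1],
  [0, 0, 0, 0, 0, 0, 1],
])

```text
t: 7.65
tcp_pos: [0.4001, 0.3304, 0.0548]
tool_rot: [0.922, 0.388, 0.0, -0.0]
force: [0.1, -0.0, 0.4]
finger_gap: 0.001
gripper_force: 0.1
```

>>> apply_moves([
  [0, 0, 0.0015, 0, 0, 0, 1],
  [0, 0, 0, 0, 0, 0, 1],
])

```text
t: 7.9
tcp_pos: [0.4001, 0.3304, 0.0533]
tool_rot: [0.921, 0.388, 0.0, -0.0]
force: [-0.3, -0.8, 1.4]
finger_gap: 0.001
gripper_force: 0.8
```

>>> apply_moves([
  [0, 0, 0.001, 0, 0, 0, 1],
  [0, 0, 0, 0, 0, 0, 1],
])

```text
t: 8.15
tcp_pos: [0.4001, 0.3304, 0.0524]
tool_rot: [0.922, 0.388, 0.0, -0.0]
force: [-0.8, 0.2, 1.5]
finger_gap: -0.001
gripper_force: 1.2
```

>>> apply_moves([
  [0, 0, 0.001, 0, 0, 0, 1],
  [0, 0, 0, 0, 0, 0, 1],
])

```text
t: 8.4
tcp_pos: [0.4001, 0.3304, 0.0516]
tool_rot: [0.921, 0.388, 0.0, -0.0]
force: [-1.0, -0.7, 6.3]
finger_gap: 0.001
gripper_force: 2.9
```

>>> apply_moves([
  [0, 0, 0.001, 0, 0, 0, 1],
  [0, 0, 0, 0, 0, 0, 1],
])

```text
t: 8.65
tcp_pos: [0.4001, 0.3304, 0.051]
tool_rot: [0.921, 0.388, 0.0, -0.0]
force: [-1.1, -0.2, 9.3]
finger_gap: 0.001
gripper_force: 4.5
```

The square plunger is at its stop too. On to the bar, passing above the round head, which is already down.

>>> apply_moves([
  [0, 0, -0.01, 0, 0, 0, 1],
  [0, 0, -0.022, 0, 0, 0, 1],
  [0, 0, 0, 0, 0, 0, 1],
  [0, 0.037, 0, 0, 0, 0, 1],
  [0, 0.037, 0, 0, 0, 0, 1],
  [0, 0.038, 0, 0, 0, 0, 1],
  [0, 0, 0.01, 0, 0, 0, 1],
  [0, 0, 0, 0, 0, 0, 1],
])

```text
t: 9.65
tcp_pos: [0.4784, 0.2516, 0.0708]
tool_rot: [0.922, 0.388, -0.002, -0.0]
force: [0.2, -0.3, -0.3]
finger_gap: 0.0
gripper_force: 0.0
```

```bash
python3 d.py;  python3 -c "
from h import *
cv2.imwrite('pics/s2.png',snapshot('scene')[150:390,230:470,::-1].repeat(2,0).repeat(2,1))"
```

```text
9.65 [0.4784 0.2516 0.0708] [ 0.15 -0.26 -0.32] [ 0.699  0.715 -0.004] 2.0565310196113316e-05
round [ 0.0016 -0.0547  0.0074]
square [ 0.0013 -0.1106  0.0075]
bar [0.0015 0.0011 0.0073]
```

View pics/s2.png

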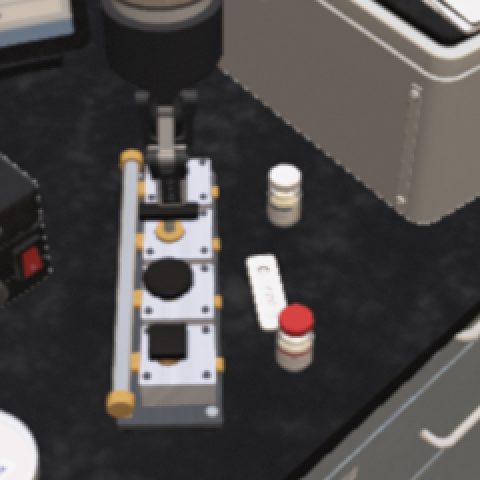

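The round (168,278) and square (168,342) heads now sit low over their collars. The fingers are above the bar (168,210), and the vials and cassette haven't moved.

>>> apply_moves([
  [0.001, 0.001, 0.003, 0, 0, 0, 1],
  [0, 0, 0.003, 0, 0, 0, 1],
  [0, 0, 0.003, 0, 0, 0, 1],
  [0, 0, 0.003, 0, 0, 0, 1],
  [0, 0, 0.003, 0, 0, 0, 1],
  [0, 0, 0.002, 0, 0, 0, 1],
  [0, 0, 0, 0, 0, 0, 1],
])

```text
t: 10.58
tcp_pos: [0.4816, 0.252, 0.0552]
tool_rot: [0.921, 0.388, -0.0, 0.0]
force: [-0.0, 0.2, 1.2]
finger_gap: -0.003
gripper_force: 0.5
```

>>> apply_moves([
  [0, 0, 0.001, 0, 0, 0, 1],
  [0, 0, 0, 0, 0, 0, 1],
])

```text
t: 10.82
tcp_pos: [0.4816, 0.252, 0.0543]
tool_rot: [0.921, 0.388, -0.0, 0.0]
force: [-0.7, 1.1, 1.3]
finger_gap: 0.004
gripper_force: 0.8
```

>>> apply_moves([
  [0, 0, 0.001, 0, 0, 0, 1],
  [0, 0, 0, 0, 0, 0, 1],
])

```text
t: 11.08
tcp_pos: [0.4817, 0.252, 0.0533]
tool_rot: [0.922, 0.388, -0.0, 0.0]
force: [-0.9, 0.8, 1.8]
finger_gap: 0.003
gripper_force: 0.9
```

>>> apply_moves([
  [0, 0, 0.001, 0, 0, 0, 1],
  [0, 0, 0.001, 0, 0, 0, 1],
  [0, 0, 0, 0, 0, 0, 1],
])

```text
t: 11.45
tcp_pos: [0.4817, 0.252, 0.0517]
tool_rot: [0.921, 0.388, 0.0, 0.0]
force: [-2.0, 0.5, 5.3]
finger_gap: -0.001
gripper_force: 2.9
```

>>> apply_moves([
  [0, 0, 0.001, 0, 0, 0, 1],
  [0, 0, 0, 0, 0, 0, 1],
])

```text
t: 11.7
tcp_pos: [0.4817, 0.252, 0.0511]
tool_rot: [0.921, 0.388, 0.0, 0.0]
force: [-2.1, 0.3, 8.2]
finger_gap: 0.002
gripper_force: 4.4
```

The bar is at its stop. Retreating upward, then a final look.

>>> apply_moves([
  [0, 0, -0.01, 0, 0, 0, 1],
  [0, 0, -0.03, 0, 0, 0, 1],
  [0, 0, -0.06, 0, 0, 0, 1],
  [0, 0, -0.06, 0, 0, 0, 1],
  [0, 0, -0.06, 0, 0, 0, 1],
  [0, 0, 0, 0, 0, 0, 1],
  [0, 0, 0, 0, 0, 0, 1],
])

```text
t: 12.58
tcp_pos: [0.481, 0.2518, 0.27]
tool_rot: [0.921, 0.388, -0.0, 0.0]
force: [-0.3, -0.7, -0.1]
finger_gap: -0.002
gripper_force: 0.0
```

```bash
python3 -c "
from h import *
cv2.imwrite('pics/s3.png',cv2.resize(snapshot('scene')[215:375,270:400,::-1],None,fx=3.7,fy=3.7,interpolation=2)); print(sense()['tcp_pos'])"
```

```text
[0.48049761 0.25163421 0.26899845]
```

View pics/s3.png

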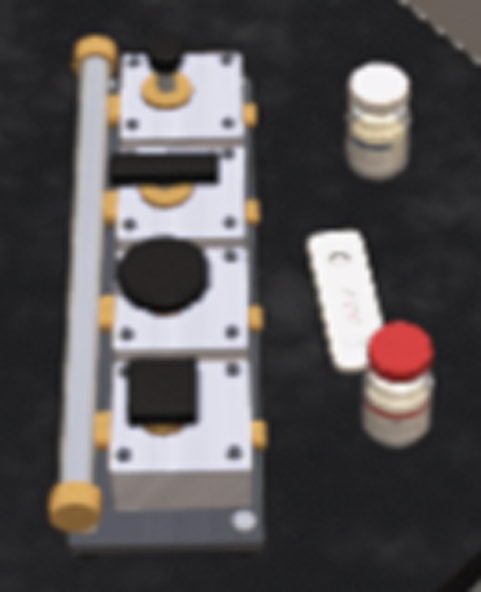

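The bar (163,168), round (163,273) and square (162,392) heads are all down on their collars. The small one (165,60) still shows its stem, and the vials and cassette are in place.

```bash
python3 -c "
from station import *
print(sign_off())"
```

```text
the job is handed in; nothing more can be done
None
```

The wide round, square and bar-shaped plungers were pushed down to their stops in that order, with under 10 N each; the final picture shows the small round one still up and the vials and cassette where they were, and the job was handed in at about 13 s.

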